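# Unlock the lid stay and close the blue tape case

### The arm

A 6-joint arm with a two-finger parallel gripper is mounted at the origin on the work surface. World frame = base frame: x ahead of the robot, y to its left, z up, the work surface at z = 0. Lengths are in m, angles in degrees, forces in N, time in s.
With the tool pointing down it reaches from about 0.325 to 0.775 m from the base axis. Payload 9.3 kg.
Tool frame: the origin (TCP) lies at the very end of the fingers, on their centre line; the grasp point (between the pads) lies ctrl.hold_point_z behind it (ctrl.hold_point_z is the distance from the TCP to the grasp point, in m); z points along the fingers, y is the line along which they close (so a half turn about z gives the same grasp; the last joint's range is limited). The gripper opens to 85 mm and grips with 20 to 120 N. Pads are 22 mm wide; open, the fingers measure 114 mm over their backs; the gripper's body (76 mm by 85 mm) begins 54 mm behind the grasp point. The pads swing forward as they close: fully open they stand 13 mm farther back than shut.
Start: joints at [-85.806, 14.817, 1.232, 76.415, 0, 81.257], TCP at [0.123, -0.536, 0.231] pointing down, gripper open.
Joint ranges: [-174.27, 174.27], [-52.1, 104.24], [-59.71, 78.15], [-110.17, 111.67], [-87.03, 83.33], [-180, 180]. Speed limits (degrees/s): [127.2, 127.2, 159.86, 180, 180, 180].

### API

Orientations are given as [roll, pitch, yaw] about the fixed x, y, z axes, in that order (R = Rz(yaw) Ry(pitch) Rx(roll)).
In Python, from workcell import ctrl gives the robot as it stands.
- The arm moves only by the shell command python3 -m inch 'ROWS' [OPENING] [FORCE]. ROWS is JSON, a list that holds one entry, the list of rows, each a list of 6 numbers: the shift along the tool's x, y, z in mm, then the turn, a rotation vector about the tool's x, y, z in rad. A call has 1 to 10 rows; each row is the pose to reach, as a shift and turn from the pose commanded when the call began, along the tool's axes at that moment; what a row does not reach only later rows make up. A row lasts 1/12 s, in which the tool goes at most 41.7 mm and 7.16 degrees, less where a joint would pass 70% of its speed; a pose out of reach is approached as far as the arm can. A call with a gripper value outside its range is refused whole. OPENING is the closure in counts, from 0 (fully open) to 255 (shut), set as the call begins (- or left out, the last holds). The fingers move at their own pace and stop on an object; FORCE is the grip in N (left out, the last holds). Time passes only in rows, so rows that repeat a pose let the fingers close. It gives the time, the measured TCP pose, the force, the opening and the grip force at its end, in the units of the state.
- ctrl.read_state(): the state, without advancing time (a new reading comes with each control period).
- ctrl.get_image(name): name is "scene" or "side" or "wrist"; returns the picture (420x560x3 uint8, red, green, blue); there is no depth.
- ctrl.camera_model(name): a dict with "intrinsics" (3x3 intrinsics, pixels), "pose" (4x4, takes a point from camera to world coordinates). Camera axes: x right, y down, z forward; pixel columns grow to the right and rows downward; lengths in m; the calibration is good to about 2 mm. A picture is of the moment at which its call begins: read the wrist's pose just before it. camera_model takes no time and is no camera call; for the wrist camera it gives the pose at the moment of the call.
- ctrl.job_done(): hands the job in; it is judged then, once.
The state is a dict: "clock": time; "joints": joint angles; "dq": joint speeds; "joint_efforts": joint torques, N m; "tcp_pos": TCP position; "ee_rot": TCP orientation; "ft_force": force on the tool from outside, world axes, zero at the start; "ft_torque": the same for the moment, N m; "width": finger opening in m; "grip_force": force on a finger pad.
Only numpy, scipy, OpenCV 4.12 (cv2) and the standard library are available. Lean on these libraries where they do the work, as an engineer would, in place of code of your own. Each camera call takes 0.05 s, during which the arm holds its last target. There are 200 camera calls.

### The job

Two tape cases stand open on the bench, each lid propped by a folding stay that is locked at its knee. Close the blue one: lift the orange knee of its stay up past centre so that the stay unlocks, then lower the lid gently until it is fully shut, and let go. Leave the grey case standing open.

Things in the scene. Friction and masses are not known exactly. Their poses are not given: they have to be found in the camera images.
- blue_case: Blue case, fixed: 220 mm deep (x), 200 wide (y), 90 high, filled to below its rim with cassettes. Origin: centre of the underside; x points from the front to the hinge side, z up. In this frame (mm) the lid's hinge line runs along y through (110, 0, 90). The stay stands beside the +y wall, at y = 114: lower link on a pin along y at (-50, 114, 102), upper link to the lid's edge, 100 from the hinge.
- blue_knee (a point): Centre of the knee: orange cylinder, 22 mm diameter, 22 long, axis along the case's y, flat ends free to pinch. Locked at (5, 114, 125) mm in the case's frame, 7 mm below centre, on a stop: the lid cannot come down. Raised past 132 mm it unlocks; it swings up and to the front (-x) on a 60 mm radius about the lower pin, and the lid follows. Lid shut: it lies a few cm above the rim, near the front.
- blue_lid (a joint): How far the blue lid is lowered, rad: 0 locked open (83 degrees up from shut, free edge about 310 mm above the bench), 1.45 fully shut. Plate 220 mm from hinge to free edge, 200 wide, 6 thick, 0.2 kg; shut, its underside lies on the rim at 90 mm. Unlocked, its friction hinge keeps it at any angle where it is left; some 1 to 3 N at the free edge moves it.
- grey_lid_edge (a point): Middle of the upper, free edge of the grey case's open lid, about 310 mm above the bench. The grey case is a twin of the blue one (same size and stay), also fixed, beside it, 35 to 55 cm from centre to centre; its lid must stay up. Its hinge line lies 220 mm from this point along the point's +x, which points down the lid.

How it is judged (in metres and radians):
On the way:
1. the knee of the blue case's stay is lifted past centre (its centre more than 138 mm above the case's underside) (z of blue_knee in the frame of blue_case above 0.138 m), for 0.1 s.
At the end, for the whole second after the job is handed in: The blue lid is shut (joint within 0.12 rad of 1.45) and at rest, and the grey case's lid still stands open, its edge within 30 mm of where it was (value of joint blue_lid above 1.33 rad and velocity of joint blue_lid between -0.05 and 0.05 rad/s and distance of grey_lid_edge from where it was at the start of the episode below 0.03 m); the robot touches nothing.
It fails at once if the blue lid is slammed: it is lowered faster than 3 rad/s (velocity of joint blue_lid above 3 rad/s).
It fails at once if the grey case's lid is moved (its edge by more than 30 mm) (distance of grey_lid_edge from where it was at the start of the episode above 0.03 m).
It also fails if it takes over 54 s, if anything falls off the work surface, if the arm or the gripper's body presses on something with over 40 N, if the wrist force passes 120 N, or if a joint passes its speed limit or range.

## Working session

There is one attempt and no reset: what is moved stays moved. The work goes in short steps, Python scripts to look and compute and a shell command to move; the robot and the scene stay as the last step left them, time stands still between calls to the robot, and variables do not carry over. Pictures are saved under pics/ and viewed, at most 10 in all, crops included, and the job is handed in when it is done.

```bash
mkdir -p pics; ls; python3 - <<'E'
from workcell import ctrl
import cv2,numpy as np
s=ctrl.read_state();print(s['clock'],s['tcp_pos'],s['ee_rot'],ctrl.hold_point_z,s['width'])
for n in ['scene','side']:
    im=ctrl.get_image(n);cv2.imwrite(f'pics/{n}0.png',im[:,:,::-1])
    m=ctrl.camera_model(n);print(n,np.round(m['intrinsics'],1).tolist(),np.round(m['pose'],3).tolist())
E
```

```text
pics
0.0 [ 0.12310543 -0.535735    0.23066085] [-1.79922430e+02 -1.20996315e-02  1.29368742e+01] 0.0187 0.08536070754875678
scene [[387.1, 0.0, 278.8], [0.0, 387.1, 213.7], [0.0, 0.0, 1.0]] [[0.676, 0.578, -0.457, 0.925], [0.737, -0.518, 0.435, -0.299], [0.015, -0.63, -0.776, 0.818], [0.0, 0.0, 0.0, 1.0]]
side [[437.9, 0.0, 279.3], [0.0, 437.9, 206.7], [0.0, 0.0, 1.0]] [[-0.985, -0.091, 0.147, 0.429], [-0.173, 0.526, -0.832, 0.91], [-0.002, -0.845, -0.534, 0.738], [0.0, 0.0, 0.0, 1.0]]
```

View pics/scene0.png

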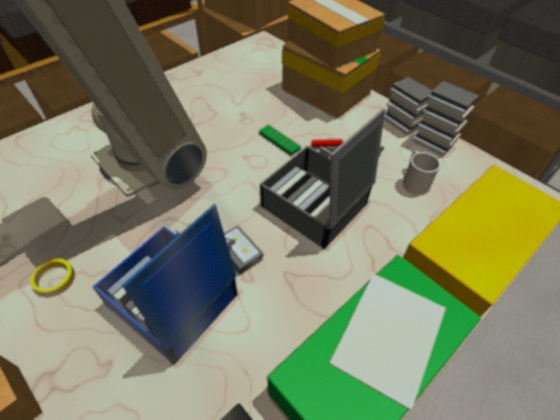

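View pics/side0.png

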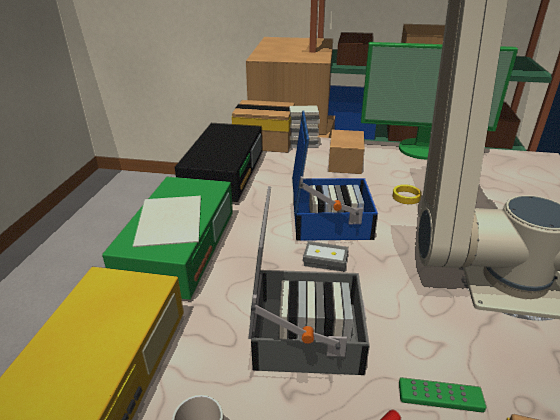

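The side view shows both cases with hinges away from the robot. The blue one is around (335,205) with its knee at about (337,206); the grey one is nearer. I'll enlarge the blue case in both views.

```bash
python3 - <<'E'
import cv2,numpy as np
a=cv2.imread('pics/side0.png')[100:250,280:390];b=cv2.imread('pics/scene0.png')[195:365,85:250]
a=cv2.resize(a,(440,600),interpolation=cv2.INTER_CUBIC);b=cv2.resize(b,None,fx=2.18,fy=2.18,interpolation=cv2.INTER_CUBIC)
c=np.zeros((600,800,3),np.uint8);c[:,:440]=a;c[:b.shape[0],440:440+min(360,b.shape[1])]=b[:,:360]
cv2.imwrite('pics/crop.png',c)
E
```

```text
(no output)
```

View pics/crop.png

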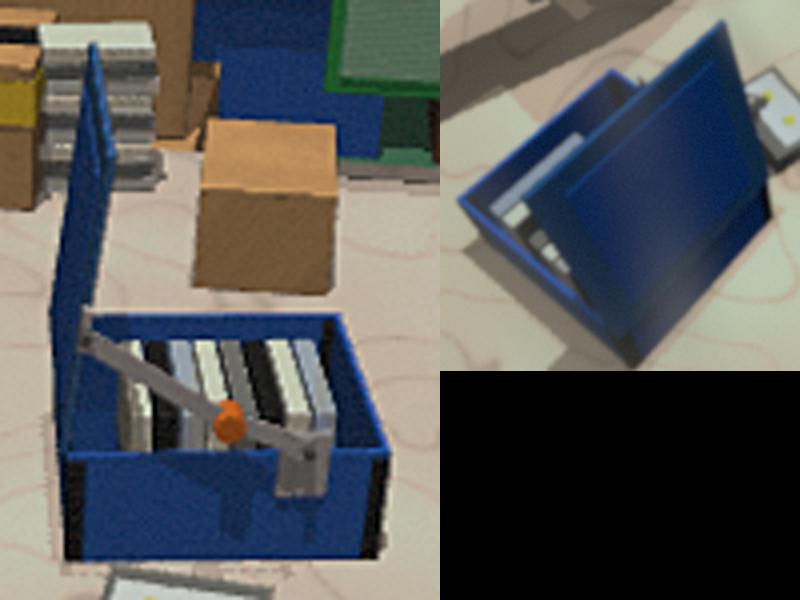

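Read-off points: in the side view, rim corners at (377.5,213), (296.5,213.7), (365,178.5), bottom at (375,239.5), (296.5,240), knee at (337.3,205.5). In the scene view, rim corners at (93,287), (164,227), bottom at (174,363), (237,294). I'll fit the pose to these.

```bash
cat > h.py <<'E'
import numpy as np
from workcell import ctrl
from scipy.spatial.transform import Rotation as R
def proj(n,P):
    m=ctrl.camera_model(n);T=np.linalg.inv(m['pose']);p=m['intrinsics']@(T[:3,:3]@P+T[:3,3]);return p[:2]/p[2]
def case(q,p):
    c,s=np.cos(q[2]),np.sin(q[2]);x,y,z=np.array(p)/1000
    return np.array([q[0]+c*x-s*y,q[1]+s*x+c*y,z])
E
python3 - <<'E'
from h import *
from scipy.optimize import least_squares
D=[('side',(-110,100,90),(377.5,213)),('side',(110,100,90),(296.5,213.7)),('side',(-110,100,0),(375,239.5)),('side',(110,100,0),(296.5,240)),('side',(-110,-100,90),(365,178.5)),('side',(5,120,125),(337.3,205.5)),
('scene',(-110,-100,90),(93.3,286.7)),('scene',(-110,100,90),(163.9,227.1)),('scene',(110,-100,0),(174.4,363.3)),('scene',(110,100,0),(237.3,293.6)),('scene',(83,100,308),(214.4,204.2))]
f=lambda q:np.concatenate([proj(n,case(q,p))-u for n,p,u in D])
r=least_squares(f,[.45,-.3,0],loss='soft_l1',x_scale=[.1,.1,.1]);q=r.x
print(q,np.degrees(q[2]),np.round(f(q).reshape(-1,2),1).tolist())
np.save('q.npy',q)
for p in [(5,114,125),(-50,114,102),(83,0,308),(110,0,90),(-110,0,90)]:print(p,case(q,p))
G=[('side',(-110,100,90),(366,345)),('side',(110,100,90),(252,345)),('side',(-110,100,0),(364,373)),('side',(110,100,0),(252,367))]
g=lambda q:np.concatenate([proj(n,case(q,p))-u for n,p,u in G])
r=least_squares(g,[.45,.1,0]);print('grey',r.x,np.degrees(r.x[2]),np.round(r.fun,1))
E
```

```text
[ 0.46731966 -0.19311157  0.18957744] 10.861987362559244 [[0.0, -0.5], [-0.2, -0.4], [-1.3, -0.2], [-0.8, 0.1], [-0.7, -1.2], [-0.3, 0.4], [-1.2, -1.7], [-0.1, -2.5], [0.2, 0.4], [0.4, -0.0], [-0.5, -2.6]]
(5, 114, 125) [ 0.45074747 -0.08021178  0.125     ]
(-50, 114, 102) [ 0.39673286 -0.0905762   0.102     ]
(83, 0, 308) [ 0.54883263 -0.17747072  0.308     ]
(110, 0, 90) [ 0.5753489  -0.17238274  0.09      ]
(-110, 0, 90) [ 0.35929043 -0.2138404   0.09      ]
grey [0.48580518 0.25538304 0.14173592] 8.120870267422239 [ 2.5 -1.8 -1.9 -4.7 -0.4  1.4 -0.2  4.4]
```

The fit is good to about 2 px. The knee is at (0.451,-0.080,0.125), the case yaw is 10.9° and the tool's y axis nearly lines up already. I'll pinch the knee from above with the tool top leaning 15° toward the robot, stopping first at a point above it.

```bash
cat >> h.py <<'E'
def tool(tilt,q=None):
    q=np.load('q.npy') if q is None else q
    return R.from_euler('xyz',[180,0,np.degrees(q[2])],degrees=True)*R.from_rotvec([0,np.radians(tilt),0])
def go(p,Rt,back=0.0):
    """shift (mm) and turn to put the point `back` m behind the TCP at world p, orientation Rt"""
    s=ctrl.read_state();R0=R.from_euler('xyz',s['ee_rot'],degrees=True)
    t=np.array(p)+Rt.apply([0,0,-1])*-back
    d=R0.inv().apply(t-s['tcp_pos'])*1000;w=(R0.inv()*Rt).as_rotvec()
    print('t',round(s['clock'],2),'tcp target',t.round(3),'shift',d.round(1),'turn',w.round(3))
E
python3 - <<'E'
from h import *
q=np.load('q.npy');k=case(q,(5,114,125))
go(k+[-.02,0,.10],tool(15),ctrl.hold_point_z)
go(k,tool(15),ctrl.hold_point_z)
E
```

```text
t 0.1 tcp target [ 0.436 -0.079  0.207] shift [ 406.7 -374.9   24.3] turn [-0.006  0.262  0.036]
t 0.1 tcp target [ 0.456 -0.079  0.107] shift [ 426.1 -370.3  124.3] turn [-0.006  0.262  0.036]
```

```bash
python3 -m inch '[[[25,-23,0,0,0.02,0],[52,-48,0,0,0.05,0.01],[80,-74,0,0,0.08,0.01],[108,-99,0,0,0.12,0.02],[136,-125,0,0,0.15,0.02],[163,-150,0,0,0.18,0.03],[190,-175,0,0,0.21,0.035],[217,-200,0,-0.003,0.24,0.036],[240,-221,0,-0.006,0.262,0.036],[250,-230,0,-0.006,0.262,0.036]]]' 0; python3 - <<'E'
from h import *
q=np.load('q.npy');k=case(q,(5,114,125))
go(k+[-.02,0,.10],tool(15),ctrl.hold_point_z)
E
```

```text
clock: 0.93
tcp_pos: [0.3159, -0.2526, 0.2312]
ee_rot: [180.0, -15.1, 10.9]
ft_force: [0.4, 0.7, 0.1]
width: 0.0857
grip_force: 0.0
t 0.93 tcp target [ 0.436 -0.079  0.207] shift [ 138.8 -147.6   62.5] turn [ 0.    -0.002  0.001]
```

```bash
python3 -m inch '[[[20,-22,8,0,0,0],[43,-46,18,0,0,0],[66,-70,29,0,0,0],[89,-95,40,0,0,0],[111,-118,50,0,0,0],[128,-136,58,0,0,0],[136,-145,61,0,0,0],[139,-148,62,0,0,0],[139,-148,62,0,0,0]]]'; python3 - <<'E'
from h import *
import cv2
q=np.load('q.npy');k=case(q,(5,114,125))
go(k,tool(15),ctrl.hold_point_z)
for n in ['wrist','side']:
    im=ctrl.get_image(n);cv2.imwrite(f'pics/{n}1.png',im[:,:,::-1])
print(proj('wrist',k),proj('side',k))
a=cv2.imread('pics/wrist1.png');b=cv2.resize(cv2.imread('pics/side1.png')[80:260,270:410],(400,514),interpolation=cv2.INTER_CUBIC)
c=np.zeros((514,800,3),np.uint8);c[:300,:400]=cv2.resize(a,(400,300));c[:,400:]=b;cv2.imwrite('pics/c1.png',c)
E
```

```text
clock: 1.68
tcp_pos: [0.4351, -0.0814, 0.207]
ee_rot: [179.9, -15.0, 11.0]
ft_force: [-0.2, -0.0, -0.2]
width: 0.0856
grip_force: 0.0
t 1.68 tcp target [ 0.456 -0.079  0.107] shift [ -6.2   1.7 101.9] turn [0.    0.    0.002]
[281.21025235 222.58307427] [336.66181843 204.71440582]
```

View pics/c1.png

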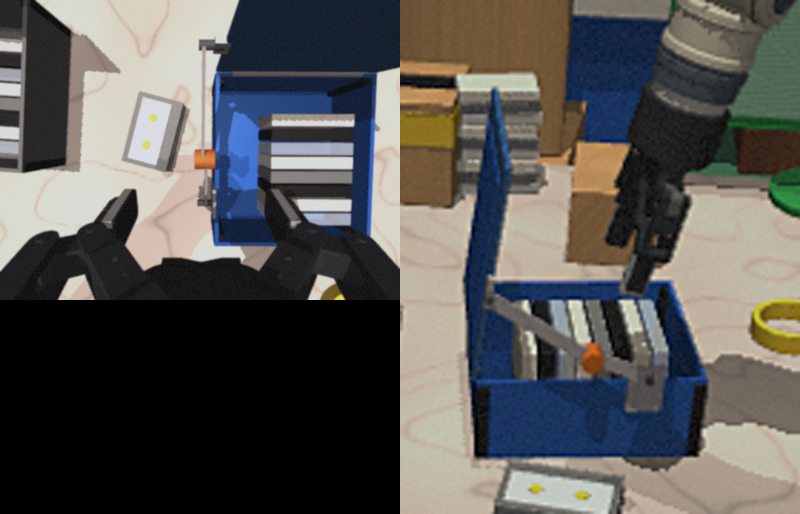

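The wrist view shows the orange knee at full-resolution (287,223), against (281,223) predicted. That puts it about 3 mm toward case -y. I'll correct for that and descend.

```bash
python3 -m inch '[[[-2,3,15,0,0,0],[-4,5,35,0,0,0],[-5,5,55,0,0,0],[-6,5,75,0,0,0],[-6,5,90,0,0,0],[-6,5,99,0,0,0],[-6,5,102,0,0,0],[-6,5,102,0,0,0]]]'; python3 - <<'E'
from h import *
import cv2
cv2.imwrite('pics/w2.png',ctrl.get_image('wrist')[:,:,::-1])
E
```

```text
clock: 2.45
tcp_pos: [0.4558, -0.0843, 0.1066]
ee_rot: [180.0, -14.9, 10.8]
ft_force: [-0.0, 0.3, -0.0]
width: 0.0857
grip_force: 0.0
```

View pics/w2.png

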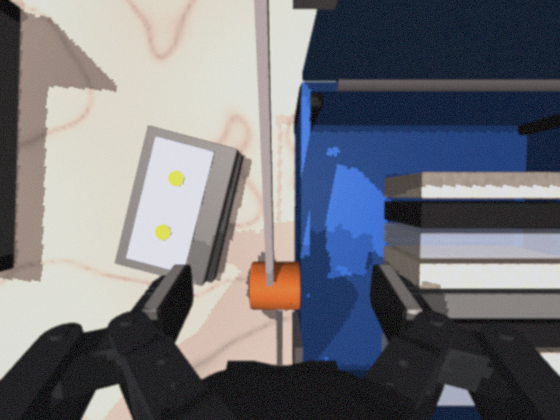

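The knee centre is at (275,285) and the midpoint between the pads is at about column 281, so I'll shift 2 mm back and close.

```bash
python3 -m inch '[[[0,-2,0,0,0,0],[0,-2,0,0,0,0],[0,-2,0,0,0,0],[0,-2,0,0,0,0],[0,-2,0,0,0,0],[0,-2,0,0,0,0],[0,-2,0,0,0,0],[0,-2,0,0,0,0],[0,-2,0,0,0,0],[0,-2,0,0,0,0]]]' 255 40; python3 - <<'E'
from h import *
q=np.load('q.npy')
# arc deltas in the present tool axes
s=ctrl.read_state();R0=R.from_euler('xyz',s['ee_rot'],degrees=True)
a0=np.arctan2(23,55);c,sn=np.cos(q[2]),np.sin(q[2])
for z in [129,133,137,141,145,149,153]:
    a=np.arcsin((z-102)/60);dx=60*np.cos(a)-55.4;d=np.array([c*dx,sn*dx,z-125])
    print(z,R0.inv().apply(d).round(1))
E
```

```text
clock: 3.33
tcp_pos: [0.4559, -0.0812, 0.1076]
ee_rot: [179.9, -15.0, 10.9]
ft_force: [-2.5, 1.6, 5.1]
width: 0.0217
grip_force: 43.1
129 [-0.7  0.  -4.3]
133 [-1.8  0.  -8.8]
137 [ -3.3   0.  -13.3]
141 [ -5.3   0.  -18. ]
145 [ -7.9   0.  -22.8]
149 [-11.3   0.  -27.9]
153 [-15.7   0.  -33.2]
```

The knee is held at 21.7 mm wide. Next I'll lift it along the arc.

```bash
python3 -m inch '[[[0,-2,0,0,0,0],[-1,0,-4,0,0,0],[-2,0,-9,0,0,0],[-3,0,-13,0,0,0],[-5,0,-18,0,0,0],[-8,0,-23,0,0,0],[-11,0,-28,0,0,0],[-16,0,-33,0,0,0],[-16,0,-33,0,0,0],[-16,0,-33,0,0,0]]]'; python3 - <<'E'
from h import *
import cv2
cv2.imwrite('pics/s3.png',cv2.resize(ctrl.get_image('side')[60:260,250:430,::-1],(540,600),interpolation=cv2.INTER_CUBIC))
E
```

```text
clock: 4.17
tcp_pos: [0.4319, -0.0858, 0.1354]
ee_rot: [179.9, -15.0, 10.9]
ft_force: [-1.8, 4.4, 1.8]
width: 0.0209
grip_force: 41.3
```

View pics/s3.png

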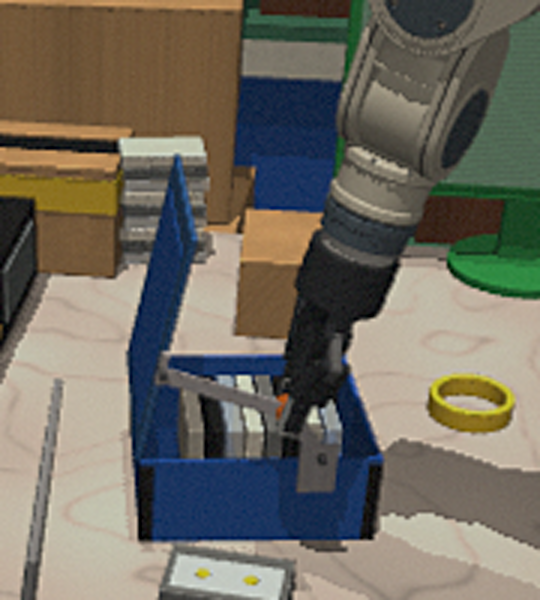

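The knee is held at z≈0.154, past centre, and the lid has begun to come down; its top corners are at about (309,112) and (314,139). I'll release, back off along the tool axis and work out the lid angle.

```bash
python3 -m inch '[[[-16,0,-33,0,0,0]]]' 0 >/dev/null; :
```

```text
(no output)
```

That row was wrong: shifts count from the current pose, so it moved the tool another step while opening. I'll check the state before going on.

```bash
python3 - <<'E'
from h import *
import cv2
s=ctrl.read_state();print(s['clock'],s['tcp_pos'],s['ft_force'],s['width'],s['grip_force'])
cv2.imwrite('pics/s4.png',cv2.resize(ctrl.get_image('side')[60:260,250:430,::-1],(540,600),interpolation=cv2.INTER_CUBIC))
E
```

```text
4.3 [ 0.40917566 -0.09015969  0.15986823] [-0.09383978 -1.2151291  -0.01473406] 0.03211020962438364 0.0
```

View pics/s4.png

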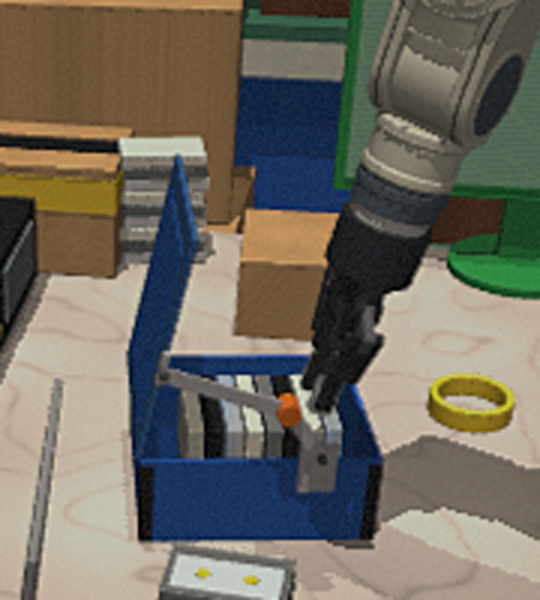

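No harm done: the fingers are off, and the knee stays raised at (346,197) with the lid partly down. I'll retract with the gripper closing and compute the lid angle.

```bash
python3 -m inch '[[[0,0,-20,0,0,0],[0,0,-45,0,0,0],[0,0,-75,0,0,0],[0,0,-105,0,-0.05,0],[0,0,-135,0,-0.1,0],[0,0,-165,0,-0.15,0],[0,0,-190,0,-0.2,0],[0,0,-200,0,-0.24,0],[0,0,-205,0,-0.262,0],[0,0,-205,0,-0.262,0]]]' 60; python3 - <<'E'
from h import *
from scipy.optimize import minimize_scalar
q=np.load('q.npy')
def L(t,r,y,o=0):
    return (110-r*np.cos(t)+o*np.sin(t),y,90+r*np.sin(t)+o*np.cos(t))
f=lambda t:np.linalg.norm(proj('side',case(q,L(t,220,-100)))-[309.3,111.7])**2+np.linalg.norm(proj('side',case(q,L(t,220,100)))-[314.3,139])**2
r=minimize_scalar(f,bounds=(.8,1.5),method='bounded');print('theta',np.degrees(r.x),r.fun)
z=min(((np.linalg.norm(proj('side',case(q,(-50+60*np.cos(a),118,102+60*np.sin(a))))-[346,196.7]),102+60*np.sin(a)) for a in np.linspace(.3,2.2,200)));print('knee z',z)
def P(t,off=0,rr=195):
    x,y,zz=L(t,rr,0,6);return case(q,(x+11+off,y,zz))
t=r.x
for w in [P(t)+[.06,0.01,.08],P(t,25),P(t)]: go(w,tool(0))
# arc from P(t) in tool axes (x case-forward, z down)
R0=tool(0);p0=P(t)
for th in np.radians(np.arange(np.degrees(t),-1,-3)):print(round(np.degrees(th)),(R0.inv().apply(P(th)-p0)*1000).round().tolist(),end=' ')
E
```

```text
clock: 5.18
tcp_pos: [0.3575, -0.1008, 0.3618]
ee_rot: [179.8, -0.0, 10.9]
ft_force: [0.0, 0.1, 0.2]
width: 0.0653
grip_force: 0.0
theta 79.25605906546085 2.0308947717460053
knee z (np.float64(0.09168609435500766), np.float64(152.07702267182358))
t 5.18 tcp target [ 0.616 -0.166  0.363] shift [241.8 112.9  -0.4] turn [ 0.003 -0.     0.   ]
t 5.18 tcp target [ 0.581 -0.171  0.283] shift [206.  111.2  79.6] turn [ 0.003 -0.     0.   ]
t 5.18 tcp target [ 0.556 -0.176  0.283] shift [181.  111.2  79.6] turn [ 0.003 -0.     0.   ]
79 [0.0, 0.0, 0.0] 76 [-10.0, -0.0, 2.0] 73 [-20.0, -0.0, 4.0] 70 [-30.0, -0.0, 7.0] 67 [-39.0, -0.0, 11.0] 64 [-49.0, -0.0, 14.0] 61 [-58.0, -0.0, 19.0] 58 [-67.0, -0.0, 24.0] 55 [-76.0, -0.0, 29.0] 52 [-84.0, -0.0, 35.0] 49 [-92.0, -0.0, 41.0] 46 [-100.0, -0.0, 48.0] 43 [-107.0, -0.0, 55.0] 40 [-114.0, -0.0, 62.0] 37 [-121.0, -0.0, 70.0] 34 [-127.0, -0.0, 78.0] 31 [-133.0, -0.0, 86.0] 28 [-138.0, -0.0, 95.0] 25 [-143.0, -0.0, 104.0] 22 [-148.0, -0.0, 113.0] 19 [-152.0, -0.0, 123.0] 16 [-155.0, -0.0, 132.0] 13 [-158.0, -0.0, 142.0] 10 [-160.0, -0.0, 152.0] 7 [-162.0, -0.0, 162.0] 4 [-164.0, -0.0, 172.0] 1 [-164.0, -0.0, 182.0]
```

Lid at about 79°, knee at 152 mm. With the fingers shut I'll go over the lid to behind its edge.

```bash
python3 -m inch '[[[15,7,-5,0,0,0],[45,21,-15,0,0,0],[78,36,-15,0,0,0],[111,52,-15,0,0,0],[144,67,-15,0,0,0],[177,83,-15,0,0,0],[208,97,-10,0,0,0],[232,108,-5,0,0,0],[242,113,0,0,0,0],[242,113,0,0,0,0]]]' 255; python3 -m inch '[[[0,0,15,0,0,0],[0,0,40,0,0,0],[0,0,65,0,0,0],[0,0,80,0,0,0],[0,0,80,0,0,0]]]';  python3 - <<'E'
from h import *
import cv2
cv2.imwrite('pics/s5.png',cv2.resize(ctrl.get_image('side')[30:260,250:430,::-1],(470,600),interpolation=cv2.INTER_CUBIC))
E
```

```text
clock: 6.02
tcp_pos: [0.6171, -0.1664, 0.3574]
ee_rot: [-180.0, 0.2, 10.9]
ft_force: [-0.2, 0.3, -0.5]
width: 0.0002
grip_force: 0.0
clock: 6.43
tcp_pos: [0.6132, -0.1651, 0.2786]
ee_rot: [-179.9, 0.2, 10.8]
ft_force: [-0.8, 0.1, 0.1]
width: -0.0003
grip_force: 0.0
```

View pics/s5.png

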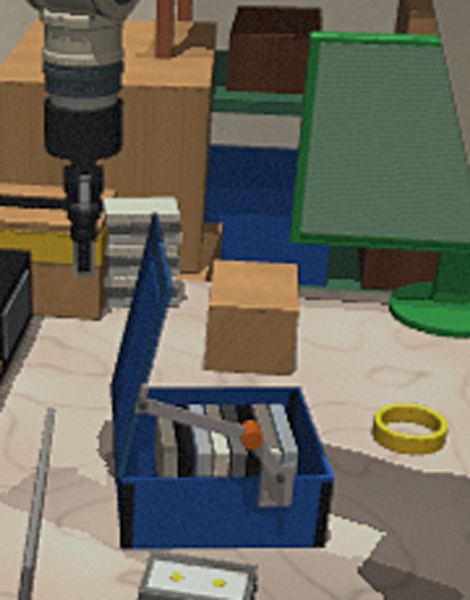

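The closed fingers at (84,270) stand clear behind the lid edge at (155,215). Next I'll pull the lid forward and follow its arc at about 3° per row.

```bash
python3 -m inch '[[[-12,0,-2,0,0,0],[-28,0,-4,0,0,0],[-40,0,-4,0,0,0],[-50,0,-4,0,0,0],[-58,0,-4,0,0,0],[-67,0,-2,0,0,0],[-77,0,0,0,0,0],[-87,0,3,0,0,0],[-97,0,7,0,0,0],[-107,0,10,0,0,0]]]'; python3 - <<'E'
from h import *
import cv2
print(ctrl.read_state()['tcp_pos'])
cv2.imwrite('pics/s6.png',cv2.resize(ctrl.get_image('side')[30:260,250:430,::-1],(470,600),interpolation=cv2.INTER_CUBIC))
E
```

```text
clock: 7.32
tcp_pos: [0.5102, -0.186, 0.2717]
ee_rot: [179.9, -0.1, 10.9]
ft_force: [2.2, -0.2, -0.9]
width: 0.0002
grip_force: 0.8
[ 0.51023237 -0.18600496  0.27165214]
```

View pics/s6.png

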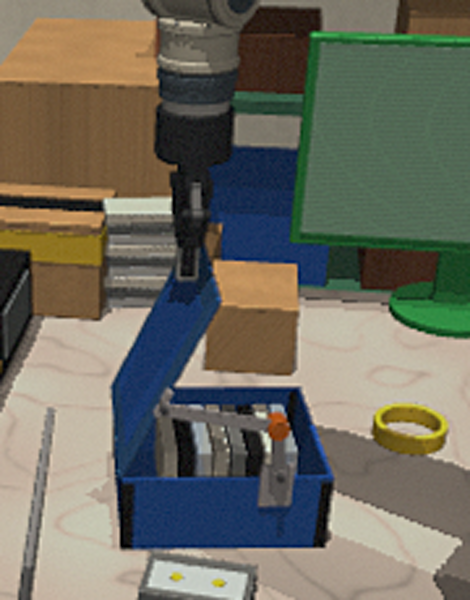

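The lid follows with about 2 N. I'll continue down the arc.

```bash
python3 -m inch '[[[-9,0,5,0,0,0],[-18,0,10,0,0,0],[-27,0,15,0,0,0],[-35,0,21,0,0,0],[-43,0,27,0,0,0],[-51,0,34,0,0,0],[-58,0,41,0,0,0],[-65,0,48,0,0,0],[-72,0,56,0,0,0],[-78,0,64,0,0,0]]]'
```

```text
clock: 8.2
tcp_pos: [0.4338, -0.2008, 0.2074]
ee_rot: [179.9, -0.1, 10.8]
ft_force: [-0.2, -0.0, 1.0]
width: -0.0003
grip_force: 0.5
```

```bash
python3 -m inch '[[[-6,0,8,0,0,0],[-11,0,17,0,0,0],[-16,0,26,0,0,0],[-21,0,35,0,0,0],[-25,0,45,0,0,0],[-28,0,54,0,0,0],[-31,0,64,0,0,0],[-33,0,74,0,0,0],[-35,0,83,0,0,0],[-36,0,88,0,0,0]]]'
```

```text
clock: 9.03
tcp_pos: [0.3984, -0.2075, 0.1181]
ee_rot: [179.9, 0.0, 10.8]
ft_force: [0.2, -0.3, 1.0]
width: -0.0001
grip_force: 0.4
```

Next, the last 20 mm, slowly, until the force rises.

```bash
python3 -m inch '[[[0,0,4,0,0,0],[0,0,8,0,0,0],[0,0,12,0,0,0],[0,0,16,0,0,0],[0,0,19,0,0,0],[0,0,20,0,0,0],[0,0,20,0,0,0]]]'
```

```text
clock: 9.62
tcp_pos: [0.3986, -0.2075, 0.0986]
ee_rot: [179.9, -0.0, 10.9]
ft_force: [0.9, 0.2, -0.2]
width: 0.0001
grip_force: 0.0
```

```bash
python3 -m inch '[[[0,0,1,0,0,0],[0,0,2,0,0,0],[0,0,3,0,0,0],[0,0,3,0,0,0]]]';python3 -m inch '[[[0,0,-3,0,0,0],[0,0,-15,0,0,0],[0,0,-40,0,0,0],[0,0,-75,0,0,0],[0,0,-110,0,0,0],[0,0,-140,0,0,0],[0,0,-150,0,0,0],[0,0,-150,0,0,0]]]';  python3 - <<'E'
from h import *
import cv2
cv2.imwrite('pics/s7.png',ctrl.get_image('side')[:,:,::-1])
E
```

```text
clock: 9.95
tcp_pos: [0.3986, -0.2075, 0.096]
ee_rot: [179.9, -0.0, 10.9]
ft_force: [-1.1, 0.2, 2.9]
width: -0.0001
grip_force: 1.5
clock: 10.62
tcp_pos: [0.3994, -0.2081, 0.2486]
ee_rot: [179.7, -0.2, 10.9]
ft_force: [0.3, 0.1, -0.4]
width: -0.0002
grip_force: 0.0
```

View pics/s7.png

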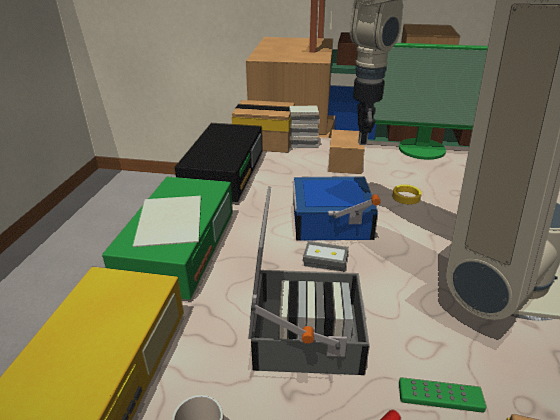

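The blue lid lies flat on its rim at about (335,195), with the knee folded to the front at (376,200). The grey lid still stands open and the gripper is clear, so I'll hand the job in.

```bash
python3 -c "
from workcell import ctrl
print(ctrl.job_done())"
```

```text
the job is handed in; nothing more can be done
None
```

I closed the blue case (stay unlocked, lid lowered gently and lying flat on its rim), left the grey case standing open with the arm clear, and handed the job in at about 10.7 s; no verdict came back.

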